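# Dock the blue reference standard in its own sprung bay

## Task

Put the blue-lidded reference standard back in its own bay of the storage rack, the one with the blue label: hook its toe under the fixed lip, then press its heel down until the spring catch snaps over it and the box sits flat and locked. Feel your way and do not force it (it is a delicate instrument), leave the yellow and the red standard alone, and let go of everything at the end.

Things in the scene. Friction and masses are not known exactly. Their poses are not given: they have to be found in the camera images.
- std_blue: Reference standard to put away: loose instrument box with a blue lid, about 0.35 kg, 120 (x) x 50 (y) mm, lid top 47 mm above the underside. Origin: centre of the underside, z up, +x toward the heel. On the lid two binding posts (x = -32 red, x = 0 black; 15 mm across, tops at 64 mm) and, near the heel, a ribbed black thumb pad. Grip it across its 50 mm width
- std_blue_toe (a point): Toe end of the blue standard: middle of its lower edge, x = -60 mm in its frame. The 6 mm thick, 50 mm wide base plate sticks out 10 mm here beyond the box as a tongue
- std_blue_heel (a point): Heel end of the blue standard: middle of its lower edge, x = +60 mm in its frame. The 6 mm thick base plate sticks out 8 mm here beyond the box as a tongue
- std_blue_pad (a point): Middle of the ribbed thumb pad on the blue standard's lid: x = +36 mm, 48 mm above the underside; pad 28 x 34 mm
- rack: Fixed plywood board of the storage rack, 268 (x) x 300 (y) mm, top 15 mm above the bench, with three bays side by side 100 mm apart; origin under its middle
- bay_blue: Blue-labelled bay: steel base strip 240 x 70 x 3 mm fixed on the rack, label at its -x (near) end; origin: centre of its underside, x along the bay, z up. On it a grey cradle is clamped in long T-slots, anywhere from 20 mm nearer (-x) to 20 mm farther (+x) than nominal; this is NOT reported: find it by feel or by eye. A docked standard lies along x, toe at the labelled end
- bay_blue_floor (a point): Centre of the blue cradle's floor when it stands at nominal, 11 mm above the bay's origin. From here, cradle nominal, along x in mm: toe stop wall at -62; fixed lip over the toe tongue from the wall to -53.5, its underside 9 and top 13 above the floor; low side guides at y = +-27.5, 6 high; all of it shifts with the cradle. A standard can only go in toe first with its heel raised 12 to 20 degrees
- bolt_blue (a joint): Spring bolt (brass catch) at the cradle's heel end: 0 = out (locked), up to 0.0085 m = pushed back to +x. Its nose tip, cradle nominal, lies 55.5 mm from the floor centre in x, 7.5 mm above the floor, with a 60 degree ramp above it up to 19 mm; a heel pressed down on the ramp with some 10 N passes below the nose. Bolt housing from x = +63 mm, 36 mm wide, 23 mm high
- bay_yellow: the yellow-labelled bay, like the blue one; empty, stays empty
- bay_red: the red-labelled bay, like the blue one; holds the red standard
- std_yellow: the same box with a yellow lid, standing on the bench: leave alone
- std_red: the same box with a red lid, docked in the red bay: leave alone

How it is judged:
By the outcome, as a careful person would: the job done as asked, in the order asked, and still so for the second after the job is handed in, with the robot touching nothing.
It also fails if it takes over 51 s, if anything falls off the work surface, if the arm or the gripper's body presses on something with over 40 N, if the wrist force passes 120 N, or if a joint passes its speed limit or range.

## Robot

A 7-joint arm with a two-finger parallel gripper is mounted at the origin on a cart in front of the work surface, level with it; the furniture and walls round the work are solid. World frame = base frame: x ahead of the robot, y to its left, z up, the work surface at z = 0. Lengths are in m, angles in degrees, forces in N, time in s.
With the tool pointing down it reaches from about 0.35 to 0.775 m from the base axis. Payload 3.1 kg.
Tool frame: the origin (TCP) lies on the centre line of the jaws, within the pads' length; the fingertips stand 17 mm ahead of it and the grasp point (between the pads) lies 2 mm behind it (robot.tip_reach is the distance from the TCP to the fingertips, in m); z points along the fingers, y is the line along which they close (so a half turn about z gives the same grasp; the last joint's range is limited). The gripper opens to 85 mm and grips with 20 to 120 N. Pads are 22 mm wide; open, the fingers measure 114 mm over their backs; the gripper's body (76 mm by 85 mm) begins 54 mm behind the grasp point. The pads swing forward as they close: fully open they stand 13 mm farther back than shut.
Start: joints at [-68.795, 17.813, 0.802, 86.603, -0.252, 75.585, -1.558], TCP at [0.22, 0.504, 0.248] pointing down, gripper open.
Joint ranges: [-154.91, 154.91], [-16.99, 109.72], [-72.82, 74.43], [7.12, 147.25], [-82.49, 262.49], [11.32, 116.49], [-174.64, 174.64]. Speed limits (degrees/s): [159.86, 159.86, 180, 180, 180, 180, 180].

## Interface

Orientations are given as [roll, pitch, yaw] about the fixed x, y, z axes, in that order (R = Rz(yaw) Ry(pitch) Rx(roll)).
In Python, from station import robot, fingers, vision, workorder, recognise gives the robot as it stands. Calls block until the motion is done:
- robot.move_to(position, orientation): joint-space move of the TCP to a pose.
- robot.line_to(position, orientation=None, velocity=0.15, f_stop=None): straight line of the TCP; orientation=None keeps the orientation; velocity is the mean speed in m/s. With f_stop (N) it stops when the force on the tool has changed by that much, and returns True; else False.
- robot.move_j(angles): joint-space move.
- fingers.gripper_to(opening, force=None): opening from 0.0 (shut) to 1.0 (fully open); force is the grip in N (None keeps the last); returns when the fingers have stopped.
- robot.pause(seconds).
- robot.inverse_kinematics(position, orientation): joint angles nearest the present ones, or None.
- vision.grab_frame(name): name is "side" or "top"; returns the picture (384x512x3 uint8, red, green, blue); there is no depth.
- vision.calibration(name): a dict with "mtx" (3x3 intrinsics, pixels), "k1" (the pictures are not rectified: a ray, as slopes to the right and down, at radius r is drawn at 1 + k1 r^2 times it, then the intrinsics apply), "extrinsics" (4x4, takes a point from world to camera coordinates). Camera axes: x right, y up, looking along -z (the intrinsics and any distortion apply to the point x, -y, -z); pixel columns grow to the right and rows downward; lengths in m; the calibration is good to about 2 mm. A picture is of the moment at which its call begins. calibration takes no time and is no camera call.
A pose or a line that the arm cannot do raises robot.PlanningError and nothing moves.
- workorder.close_job(): hands the job in; it is judged then, once.
Trained networks look in the newest picture that a camera, given by its name, has taken for a name from the list of things; names that differ only in an ending like _2 or _b are one class to them, and where a whole thing is asked for, a point or a joint stands for the part that bears it (a point fixed in the world has none). Each returns a list of dicts, best first, with "p" (0 to 1); they miss things now and then, are a little off and sometimes report something else, mostly with a low value. They report only what shows in the picture. A call takes as long as a camera call.
- recognise(label, camera): "rect" ([centre column, centre row, width, height] in pixels, round what is visible of it).
Readings, each from a call of its own:
- robot.current_time_s(): time.
- robot.current_joint_positions(): joint angles.
- robot.current_dq(): joint speeds.
- robot.current_joint_torque(): joint torques, N m.
- robot.current_tool_pos(): TCP position.
- robot.current_eef_rot(): TCP orientation.
- robot.current_contact_force(): force on the tool from outside, world axes, zero at the start.
- robot.current_torque(): the same for the moment, N m.
- robot.current_finger_gap(): opening from 0.0 (shut) to 1.0 (fully open).
- robot.current_gripper_force(): force on a finger pad.
Only numpy, scipy, OpenCV 4.12 (cv2) and the standard library are available. Lean on these libraries where they do the work, as an engineer would, in place of code of your own. Each camera call takes 0.05 s, during which the arm holds its last target. There are 200 camera calls.

## Working session

There is one attempt and no reset: what is moved stays moved. The work goes in short steps, each a Python script; the robot and the scene stay as the last script left them, time stands still between calls to the robot, and variables do not carry over. Pictures are saved under pics/ and viewed, at most 10 in all, crops included, and the job is handed in when it is done.

```bash
mkdir -p pics; ls; python3 - <<'E'
from station import robot, fingers, vision, workorder, recognise
import cv2,numpy as np
for c in("side","top"):
    im=vision.grab_frame(c); cv2.imwrite(f"pics/{c}0.png",cv2.resize(im[:,:,::-1],(800,600),interpolation=cv2.INTER_CUBIC))
    cal=vision.calibration(c); print(c,cal)
    for n in("std_blue","std_blue_pad","std_blue_toe","std_blue_heel","bay_blue","bolt_blue","rack","std_yellow","std_red","bay_red"):
        print(n,[(round(d["p"],2),np.round(d["rect"],1).tolist()) for d in recognise(n,c)[:3]])
print(robot.current_time_s())
E
```

```text
pics
side {'mtx': array([[371.12008686,   0.        , 259.73215424],
       [  0.        , 371.12008686, 198.65329497],
       [  0.        ,   0.        ,   1.        ]]), 'k1': -0.06940622299735698, 'extrinsics': array([[ 0.9965214 , -0.08306646,  0.00671238, -0.52597005],
       [ 0.03485086,  0.48854569,  0.87184203, -0.03741316],
       [-0.07570014, -0.86857531,  0.48974118, -1.19930108],
       [ 0.        ,  0.        ,  0.        ,  1.        ]])}
std_blue [(0.79, [278.4, 234.2, 40.9, 34.9]), (0.25, [264.5, 177.8, 65.3, 19.1])]
std_blue_pad [(0.95, [275.7, 236.4, 40.6, 34.7])]
std_blue_toe [(0.84, [278.9, 235.9, 43.4, 27.3])]
std_blue_heel [(0.83, [278.0, 236.2, 47.3, 35.4])]
bay_blue [(0.51, [257.7, 162.1, 62.2, 15.8])]
bolt_blue []
rack [(0.82, [262.9, 182.1, 80.6, 39.0])]
std_yellow [(0.61, [241.9, 283.2, 51.2, 27.9])]
std_red [(0.66, [265.0, 167.5, 30.0, 20.2])]
bay_red [(0.81, [263.8, 177.2, 64.7, 18.7]), (0.69, [278.1, 236.8, 39.3, 33.7]), (0.4, [264.4, 180.4, 77.6, 38.4])]
top {'mtx': array([[469.30287046,   0.        , 251.56875662],
       [  0.        , 469.3028704
[... 204 characters left out ...]
94,  0.13438706, -0.51724093],
       [-0.13477442,  0.01154755,  0.99080902, -1.28783871],
       [ 0.        ,  0.        ,  0.        ,  1.        ]])}
std_blue [(0.77, [303.9, 182.7, 37.3, 41.7])]
std_blue_pad [(0.82, [304.1, 181.8, 39.8, 41.5])]
std_blue_toe [(0.81, [304.2, 183.5, 35.8, 41.6])]
std_blue_heel [(0.73, [171.9, 182.1, 27.1, 83.9]), (0.67, [302.8, 182.9, 35.6, 36.6])]
bay_blue [(0.77, [138.2, 184.4, 21.7, 87.1])]
bolt_blue [(0.37, [133.0, 150.6, 7.0, 13.6])]
rack [(0.81, [172.6, 181.8, 103.9, 96.5]), (0.47, [205.9, 178.4, 31.2, 84.7])]
std_yellow [(0.66, [367.9, 223.4, 22.3, 42.7])]
std_red [(0.73, [169.1, 178.2, 17.7, 42.5])]
bay_red [(0.76, [172.2, 179.0, 27.0, 81.8])]
1.1
```

```bash
python3 - <<'E'
import cv2
im=cv2.imread("pics/top0.png")
c=im[150:450,150:650]; cv2.imwrite("pics/topc.png",cv2.resize(c,(800,480),interpolation=cv2.INTER_CUBIC))
im=cv2.imread("pics/side0.png")
c=im[200:480,290:540]; cv2.imwrite("pics/sidec.png",cv2.resize(c,None,fx=2.1,fy=2.1,interpolation=cv2.INTER_CUBIC))
E
```

```text
(no output)
```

View pics/topc.png

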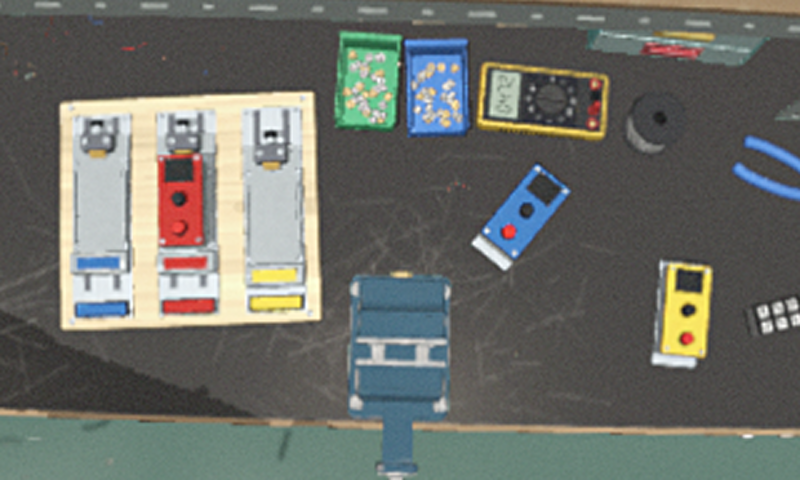

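View pics/sidec.png

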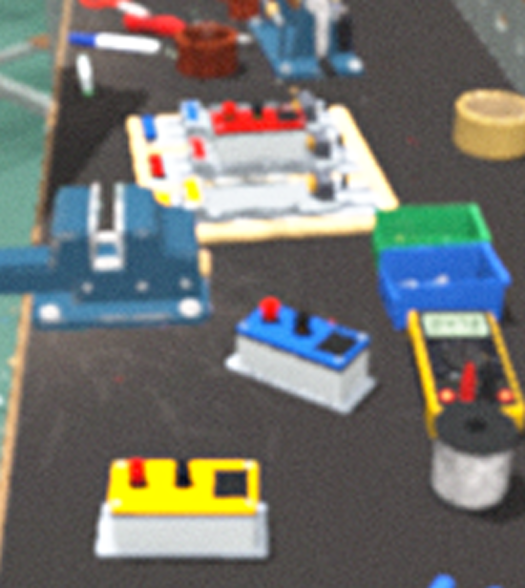

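The top crop shows the blue box at about (520,215), with its toe lower-left (red post end) and heel upper-right. The blue bay is leftmost, with its strip label at (102,308), the cradle lip label at (98,262) and the brass nose at (97,153). A vise stands between, at (400,340).

```bash
cat > h.py <<'E'
from station import robot, fingers, vision, workorder, recognise
import cv2,numpy as np
def ray(c,u,v,z):
    k=vision.calibration(c);K=k["mtx"];E=k["extrinsics"]
    d=np.array([(u-K[0,2])/K[0,0],(v-K[1,2])/K[1,1]]);s=d.copy()
    for _ in range(20): s=d/(1+k["k1"]*(s@s))
    R=E[:3,:3];o=-R.T@E[:3,3];w=R.T@np.array([s[0],-s[1],-1]);return (o+w*(z-o[2])/w[2])[:2]
def proj(c,p):
    k=vision.calibration(c);K=k["mtx"];E=k["extrinsics"]
    q=E[:3,:3]@np.array(p)+E[:3,3];s=np.array([q[0],-q[1]])/-q[2];s=s*(1+k["k1"]*(s@s))
    return s*[K[0,0],K[1,1]]+K[:2,2]
def mask(im,col,sat=110,val=60):
    h=cv2.cvtColor(im,cv2.COLOR_RGB2HSV);H,S,V=cv2.split(h)
    hh={"blue":(H>98)&(H<122),"yellow":(H>20)&(H<33),"red":(H<8)|(H>172),"brass":(H>10)&(H<22)}[col]
    return (hh&(S>sat)&(V>val)).astype(np.uint8)
def blobs(im,col,box,z,c="top",amin=6,**k):
    m=mask(im,col,**k);u0,v0,u1,v1=box;mm=np.zeros_like(m);mm[v0:v1,u0:u1]=m[v0:v1,u0:u1]
    mm=cv2.morphologyEx(mm,cv2.MORPH_CLOSE,np.ones((3,3)))
    out=[]
    for ct in cv2.findContours(mm,cv2.RETR_EXTERNAL,cv2.CHAIN_APPROX_NONE)[0]:
        if len(ct)<amin: continue
        pts=np.array([ray(c,*p[0].astype(float),z) for p in ct])*1000
        r=cv2.minAreaRect(pts.astype(np.float32)); out.append((np.round(r[0],1).tolist(),np.round(r[1],1).tolist(),round(r[2],1)))
    return out
E
python3 - <<'E'
from h import *
im=vision.grab_frame("top")
print("lid",blobs(im,"blue",(275,150,335,220),.047))
print("post",blobs(im,"red",(275,150,335,220),.064))
print("redlid",blobs(im,"red",(155,145,185,210),.073))
for c,b in(("blue",(115,180,160,235)),("red",(155,198,190,235)),("yellow",(190,190,225,235))):
    print(c,blobs(im,c,b,.019),blobs(im,c,b,.039))
for n,b in (("b",(120,140,155,170)),("r",(155,140,190,170)),("y",(190,140,225,175))):print("brass",blobs(im,"brass",b,.04,amin=3,sat=90))
# rack corners from crop px
for X,Y in((60,102),(314,92),(321,319),(62,329)):
    u=(150+X*.625)/1.5625;v=(150+Y*.625)/1.5625; print(ray("top",u,v,.015)*1000)
s=vision.grab_frame("side")
print("side lid",blobs(s,"blue",(245,205,310,260),.047,c="side"))
print("vise",[ray("top",(150+X*.625)/1.5625,(150+Y*.625)/1.5625,.06)*1000 for X,Y in((350,275),(450,275))])
E
```

```text
lid [([560.7, -217.6], [51.4, 103.6], 52.2)]
post [([534.3, -196.2], [11.3, 11.2], 0.8)]
redlid [([486.4, 158.0], [11.1, 44.3], 1.8), ([558.3, 168.8], [101.2, 47.7], 3.1)]
blue [([436.5, 261.0], [14.3, 55.5], 2.0), ([490.9, 269.9], [8.7, 44.2], 1.8)] [([435.0, 256.3], [14.1, 54.6], 2.0), ([488.6, 265.1], [8.6, 43.5], 1.8)]
red [([444.0, 161.6], [11.4, 57.5], 1.9), ([492.6, 166.9], [11.5, 46.2], 1.8)] [([442.5, 158.4], [11.3, 56.6], 1.9), ([490.3, 163.6], [11.3, 45.5], 1.8)]
yellow [([450.7, 61.8], [13.8, 57.4], 5.6), ([481.3, 65.9], [11.5, 45.7], 1.8)] [([449.0, 60.1], [13.6, 56.6], 5.6), ([479.2, 64.1], [11.3, 45.0], 1.8)]
brass [([613.8, 272.9], [5.9, 14.9], 1.3)]
brass [([616.6, 172.7], [2.9, 17.4], 13.0)]
brass [([604.9, 71.6], [8.5, 16.7], 13.2)]
[678.93975048 327.16999947]
[698.09268278  26.8375896 ]
[433.1545027    9.05605093]
[411.86867956 306.50431005]
side lid [([558.6, -220.5], [59.4, 107.0], 51.2), ([476.0, -154.9], [76.1, 8.8], 87.2), ([647.5, -156.1], [128.8, 24.5], 78.6)]
vise [array([479.55610748, -23.23829   ]), array([ 482.78630555, -133.58083411])]
```

```bash
cat >> h.py <<'E'
YB=4.15; ax=np.array([np.cos(np.radians(YB)),np.sin(np.radians(YB)),0]); ay=np.array([-ax[1],ax[0],0])
C=np.array([.5558,.2693,.026])   # estimated floor centre of the blue cradle
def tcp_for(toe_x,toe_z,pitch,lat=0,gx=0.0,gz=.032):
    """TCP for box toe corner at cradle (toe_x,toe_z), heel raised by pitch deg, TCP at box (gx,gz)"""
    t=np.radians(pitch);dx=.060+gx
    return C+ax*(toe_x+dx*np.cos(t)-gz*np.sin(t))+ay*lat+np.array([0,0,toe_z+dx*np.sin(t)+gz*np.cos(t)])
def st(m=""):
    print(m,"t",round(robot.current_time_s(),2),"p",np.round(np.array(robot.current_tool_pos())*1000,1),"rot",np.round(robot.current_eef_rot(),1),"F",np.round(robot.current_contact_force(),1),"gap",round(robot.current_finger_gap(),3),"gf",round(float(np.max(robot.current_gripper_force())),1))
E
python3 - <<'E'
from h import *
for o in ([180,0,-38.5],[180,0,141.5]): print(np.round(robot.inverse_kinematics([.56,-.2175,.032],o) ,0))
for o in ([180,-15,YB],[180,15,YB+180]):
    q=robot.inverse_kinematics(tcp_for(-.045,.01,15),o); print(None if q is None else np.round(q,0))
st()
robot.move_to([.56,-.2175,.16],[180,0,-38.5]); st("above")
print(robot.line_to([.56,-.2175,.033],velocity=.12,f_stop=6)); st("down")
cv2.imwrite("pics/g.png",vision.grab_frame("top")[110:270,220:400,::-1].repeat(3,0).repeat(3,1))
E
```

```text
[-19.  52.  64.  95. -50.  67. -71.]
[-12.  44.  49.  94. -38.  60. 101.]
[ -55.   29.   32.  103.  -14.   39. -104.]
[-37.  26.   8. 102.   5.  39.  60.]
 t 1.2 p [220.1 504.  248.3] rot [-180.     0.   156.4] F [ 0.3 -0.2 -0.5] gap 0.997 gf 0.0
above t 4.03 p [ 560.6 -216.1  159.8] rot [-180.     0.   -38.4] F [ 0.1  0.4 -0.3] gap 1.004 gf 0.0
False
down t 5.23 p [ 560.6 -218.    33.9] rot [-1.80e+02 -1.00e-01 -3.85e+01] F [ 0.5 -0.3  0.3] gap 0.999 gf 0.0
```

View pics/g.png

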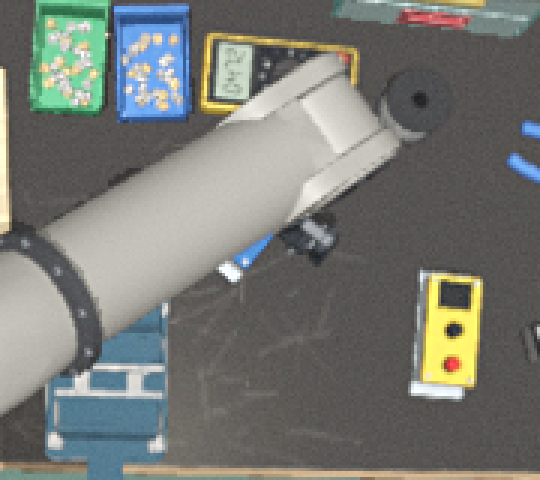

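The gripper straddles the blue box, with the toe tongue showing at (232,270), and clears the multimeter and the vise. I'll grip, lift and carry it over the bay.

```bash
python3 - <<'E'
from h import *
fingers.gripper_to(0.4,force=50); st("grip")
robot.line_to([.5606,-.218,.22],velocity=.15); st("lift")
p=tcp_for(-.044,.09,15)
robot.move_to(p,[180,-15,YB]); st("over bay")
print(np.round(p*1000,1))
im=vision.grab_frame("top"); cv2.imwrite("pics/o.png",im[120:250,90:270,::-1].repeat(4,0).repeat(4,1))
im=vision.grab_frame("side"); cv2.imwrite("pics/os.png",im[90:230,190:350,::-1].repeat(4,0).repeat(4,1))
E
```

```text
grip t 5.71 p [ 560.3 -217.9   33.7] rot [-1.80e+02 -1.00e-01 -3.85e+01] F [-0.9  0.1  3.3] gap 0.577 gf 55.3
lift t 7.11 p [ 560.1 -217.4  218.8] rot [ 1.80e+02  1.00e-01 -3.85e+01] F [-0.3  1.  -4.5] gap 0.578 gf 54.6
over bay t 8.89 p [562.5 267.5 162.9] rot [180.  -15.1   4. ] F [ 0.7 -0.4 -3.8] gap 0.58 gf 54.5
[561.5 269.7 162.4]
```

View pics/o.png

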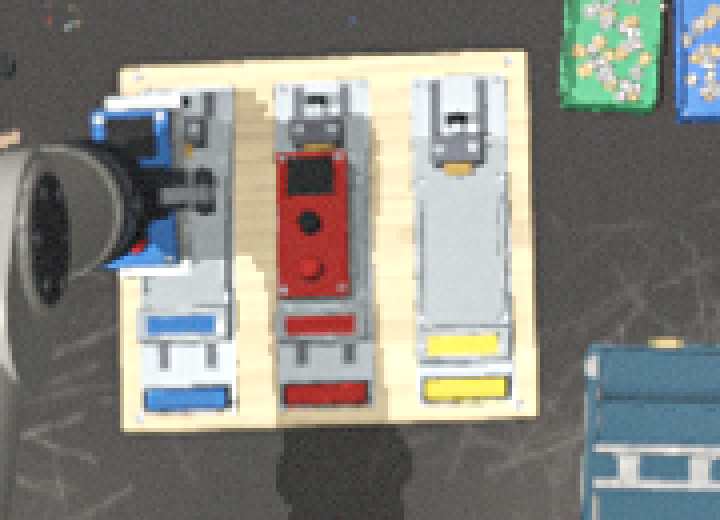

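View pics/os.png

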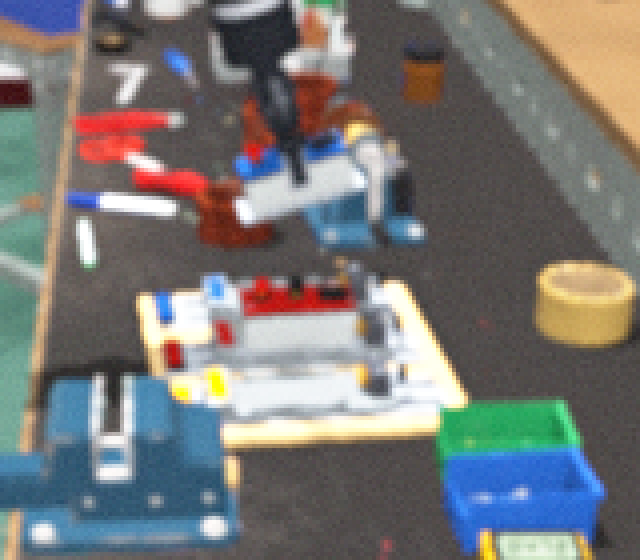

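The top view shows the box tilted over the blue bay, with its toe edge at about (105–188,266) and the blue lip label at (180,324). The side view shows the heel raised and the grasp centred. I'll project the held toe to check it, then descend by feel.

```bash
python3 - <<'E'
from h import *
st()
# tongue toe corners as predicted (from measured tcp) in crop px
p=np.array(robot.current_tool_pos()); off=p-tcp_for(-.044,.09,15)
for l in(-.025,.025): print((proj("top",C+ax*-.044+ay*l+[0,0,.09]+off)-[90,120])*4)
robot.line_to(tcp_for(-.044,.016,15),[180,-15,YB],velocity=.1); st("near")
im=vision.grab_frame("top"); cv2.imwrite("pics/n.png",im[130:240,100:210,::-1].repeat(5,0).repeat(5,1))
for l in(-.025,.025): print("toe",(proj("top",np.array(robot.current_tool_pos())-tcp_for(-.044,.016,15)+C+ax*-.044+ay*l+[0,0,.016])-[100,130])*5)
for l in(-.0275,.0275): print("lip edge",(proj("top",C+ax*-.0535+ay*l+[0,0,.013])-[100,130])*5, "guide end",(proj("top",C+ax*.05+ay*l+[0,0,.006])-[100,130])*5)
E
```

```text
t 8.99 p [562.4 267.6 162.9] rot [180. -15.   4.] F [-0.4  0.6 -3.4] gap 0.576 gf 54.5
[191.84157397 270.50361694]
[118.65226389 273.73042606]
near t 9.88 p [562.3 269.8  89.2] rot [-180.   -15.1    4.1] F [-0.3  0.4 -4. ] gap 0.571 gf 54.5
toe [214.85378488 307.08107166]
toe [128.15185866 310.8386702 ]
lip edge [221.0437567  326.20451709] guide end [221.6587391  149.53183297]
lip edge [125.84619843 330.27128891] guide end [127.99452634 154.05055506]
```

View pics/n.png

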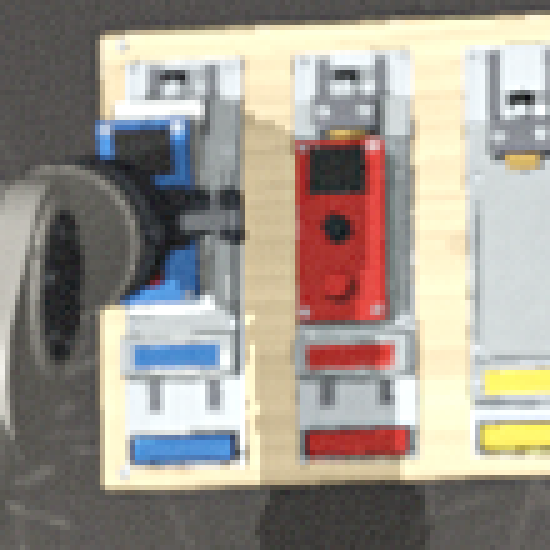

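In the near view the toe tongue spans about (122–213,305) and the lip label is centred at (176,355). The toe is laterally within about 1 mm and roughly 9 mm ahead of the lip. I'll descend by feel.

```bash
python3 - <<'E'
from h import *
L=-.0005
def rel():
    p=np.array(robot.current_tool_pos())-tcp_for(0,0,15); return np.round(1000*np.array([p@ax,p@ay,p[2]]),1)
robot.line_to(tcp_for(-.044,.010,15,L),velocity=.03)
print("contact",robot.line_to(tcp_for(-.044,-.006,15,L),velocity=.02,f_stop=2.5)); st(); r=rel();print("toe",r)
F=np.round(robot.current_torque(),2);print(F)
E
```

```text
contact True
 t 10.8 p [561.8 269.3  73.7] rot [-180.   -15.     4.1] F [0.9 1.1 4.2] gap 0.578 gf 55.6
toe [-43.7  -0.4   1.3]
[0.06 0.22 0.  ]
```

```bash
python3 - <<'E'
from h import *
L=-.0005
def rel(a):
    p=np.array(robot.current_tool_pos())-tcp_for(0,0,a); return np.round(1000*np.array([p@ax,p@ay,p[2]]),1)
A=14
robot.line_to(tcp_for(-.044,.0022,A,L),[180,-A,YB],velocity=.03); st(); print(rel(A))
robot.line_to(tcp_for(-.050,.0022,A,L),velocity=.03,f_stop=3)
print("contact",robot.line_to(tcp_for(-.072,.0022,A,L),velocity=.015,f_stop=3)); st(); print("toe",rel(A))
E
```

```text
t 11.07 p [561.9 269.   73.1] rot [180.  -13.9   4.1] F [ 0.4 -0.5 -1.3] gap 0.577 gf 54.6
[-44.4  -0.7   1.5]
contact True
 t 12.32 p [544.1 267.9  73.7] rot [180.  -14.2   4.1] F [ 3.9 -0.  -3. ] gap 0.574 gf 54.6
toe [-62.2  -0.6   2.1]
```

Contact came about 18 mm in, which is the wall and not the lip face (that would be about 8 mm), so the toe is hooked. I'll rotate about the toe until the heel meets the catch.

```bash
python3 - <<'E'
from h import *
L=-.0005
def rel(a):
    p=np.array(robot.current_tool_pos())-tcp_for(0,0,a); return np.round(1000*np.array([p@ax,p@ay,p[2]]),1)
for A in (12,10,8.5,7,6):
    s=robot.line_to(tcp_for(-.0617,.0018,A,L),[180,-A,YB],velocity=.02,f_stop=6); st(f"{A} {s}"); print(rel(A))
    if s: break
im=vision.grab_frame("side"); cv2.imwrite("pics/r.png",cv2.resize(im[125:200,210:310,::-1],(800,600),interpolation=cv2.INTER_CUBIC))
E
```

```text
12 False t 12.7 p [546.3 267.8  71.4] rot [180.  -12.    4.1] F [ 1.9 -0.1 -1.5] gap 0.574 gf 54.7
[-61.6  -0.8   1.6]
10 False t 12.97 p [547.8 267.9  69.6] rot [180.  -10.    4.1] F [ 2.4 -0.7 -1.6] gap 0.579 gf 54.7
[-61.6  -0.8   1.6]
8.5 False t 13.22 p [548.5 268.2  68.1] rot [180.   -8.5   4.2] F [ 0.9 -0.5 -1.9] gap 0.58 gf 54.7
[-61.9  -0.6   1.6]
7 False t 13.47 p [549.5 268.4  66.7] rot [180.   -7.    4.2] F [ 0.9 -0.2 -2.2] gap 0.577 gf 54.6
[-62.   -0.5   1.6]
6 False t 13.72 p [549.6 268.6  65.7] rot [-180.    -5.9    4.2] F [-1.  -0.3 -1.3] gap 0.575 gf 55.0
[-62.5  -0.3   1.6]
```

View pics/r.png

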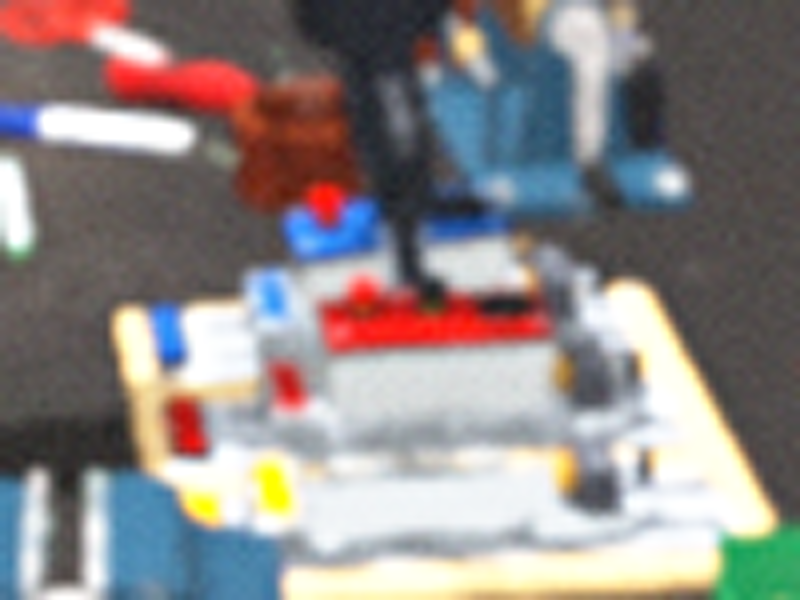

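The side crop shows the toe under the blue-labelled lip at (268,295) and the heel resting near the brass catch at (520,250). Next I'll release, shut the fingers and press on the thumb pad.

```bash
python3 - <<'E'
from h import *
fingers.gripper_to(.8); st("open")
p=np.array(robot.current_tool_pos()); t=np.radians(6)
robot.line_to(p+.09*(-ax*np.sin(t)+np.array([0,0,np.cos(t)])),velocity=.12)
fingers.gripper_to(0,force=20)
P=C+ax*.034+ay*-.0003
robot.line_to([*P[:2],.125],[180,0,YB],velocity=.12); st("above pad")
im=vision.grab_frame("side"); cv2.imwrite("pics/pp.png",cv2.resize(im[125:200,210:310,::-1],(800,600),interpolation=cv2.INTER_CUBIC))
s=robot.line_to([*P[:2],.085],velocity=.02,f_stop=3); st(f"touch {s}")
E
```

```text
open t 14.09 p [550.8 268.6  66.3] rot [-180.    -6.1    4.2] F [-0.   0.6 -0.3] gap 0.801 gf 0.0
above pad t 16.27 p [589.5 271.1 124.9] rot [180.    0.    4.1] F [0.6 0.6 0.3] gap 0.006 gf 0.0
touch True t 17.55 p [590.3 271.3  99.7] rot [ 1.8e+02 -1.0e-01  4.1e+00] F [ 1.4 -0.2  0.7] gap 0.002 gf 0.9
```

View pics/pp.png

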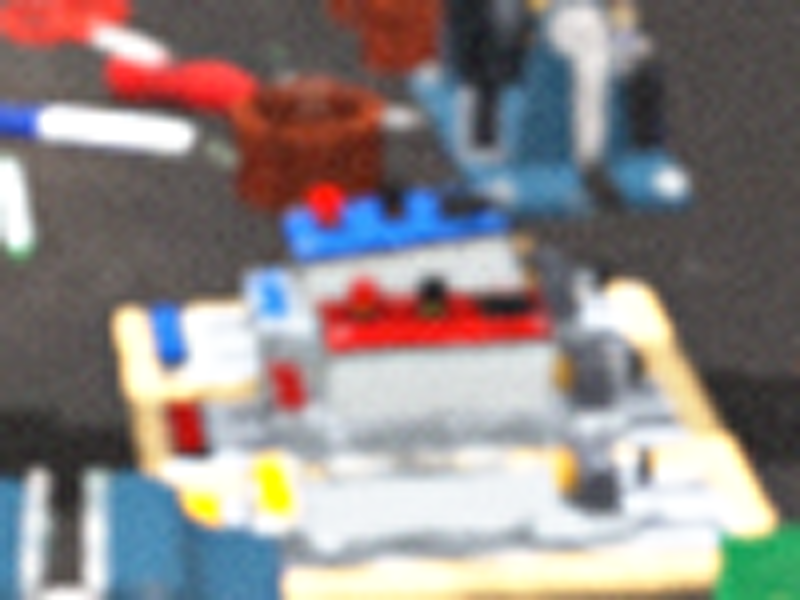

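The box rests with its toe hooked and its heel on the ramp, and the first touch at 99.7 mm matches a tilt of about 5.5°. Now I'll press, watching the force.

```bash
python3 - <<'E'
from h import *
P=C+ax*.034+ay*-.0003
for z in np.arange(.098,.0885,-.001):
    s=robot.line_to([*P[:2],z],velocity=.02,f_stop=12)
    F=robot.current_contact_force(); print(round(z,4),s,np.round(robot.current_tool_pos()[2]*1000,1),np.round(F,1))
    if F[2]>28: break
st()
E
```

```text
0.098 False 98.7 [2.2 0.6 4.8]
0.097 False 97.9 [ 2.1 -0.5  4.6]
0.096 False 94.8 [-0.1 -1.  -0.1]
0.095 False 94.2 [-0.7  0.7  0.5]
0.094 False 93.8 [0.9 0.2 0.2]
0.093 False 92.9 [ 0.6 -0.  -0. ]
0.092 False 91.9 [-0.4  0.6  0.4]
0.091 False 90.9 [ 0.8 -0.6  0.5]
0.09 False 90.3 [-0.2 -0.2  1.5]
0.089 False 90.2 [-2.3  0.3  5.6]
 t 20.05 p [589.9 271.5  90.2] rot [180.    0.    4.2] F [-2.3  0.3  5.6] gap -0.001 gf 3.0
```

```bash
python3 - <<'E'
from h import *
P=C+ax*.034+ay*-.0003
print(robot.line_to([*P[:2],.0855],velocity=.02,f_stop=9)); st("press")
robot.line_to([*P[:2],.17],velocity=.12)
robot.move_to([.40,.42,.25],[180,0,YB]);st()
a=vision.grab_frame("side")[125:200,210:310,::-1]
b=vision.grab_frame("top")[135:235,100:230,::-1]
cv2.imwrite("pics/f.png",np.vstack([cv2.resize(a,(400,300),interpolation=cv2.INTER_CUBIC),cv2.resize(b,(400,300),interpolation=cv2.INTER_CUBIC)]))
im=vision.grab_frame("top")
print("red lid",blobs(im,"red",(155,145,185,210),.073)); print("blue",blobs(im,"blue",(115,140,160,235),.073))
E
```

```text
True
press t 20.26 p [589.9 271.4  90.2] rot [-180.     0.     4.2] F [-1.   0.7  3.2] gap -0.002 gf 2.2
 t 22.08 p [401.  418.5 249.5] rot [179.9  -0.    4. ] F [ 0.3  0.2 -0.6] gap -0.0 gf 0.0
red lid [([486.4, 158.0], [11.1, 44.3], 1.7), ([558.3, 168.8], [101.2, 47.7], 3.1)]
blue [([432.5, 249.7], [13.8, 56.0], 2.0), ([483.4, 256.9], [11.1, 42.4], 1.8), ([552.6, 266.8], [101.3, 48.4], 3.9)]
```

View pics/f.png

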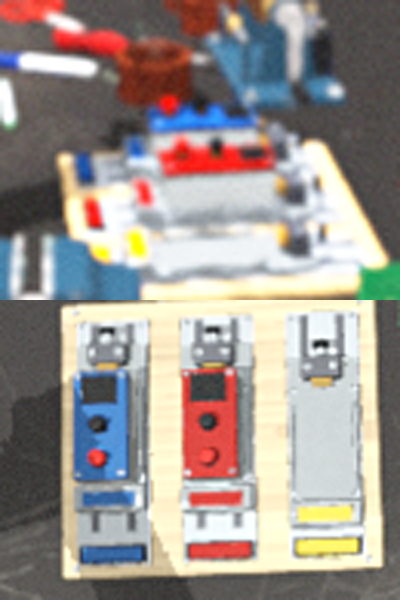

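The final views show the blue lid flat and parallel to the red one, the brass nose visible at its heel, and the red standard unmoved. I'll check the bolt position once more before handing in.

```bash
python3 - <<'E'
from h import *
fingers.gripper_to(.6)
im=vision.grab_frame("top"); 
for n,b in (("b",(120,140,155,170)),("r",(155,140,190,170))):print(n,blobs(im,"brass",b,.04,amin=3,sat=90))
cv2.imwrite("pics/z.png",cv2.resize(im[138:175,118:198,::-1],(800,370),interpolation=cv2.INTER_CUBIC))
E
```

```text
b [([615.3, 273.0], [2.9, 14.8], 1.3)]
r [([617.8, 173.0], [2.9, 17.4], 1.5)]
```

View pics/z.png

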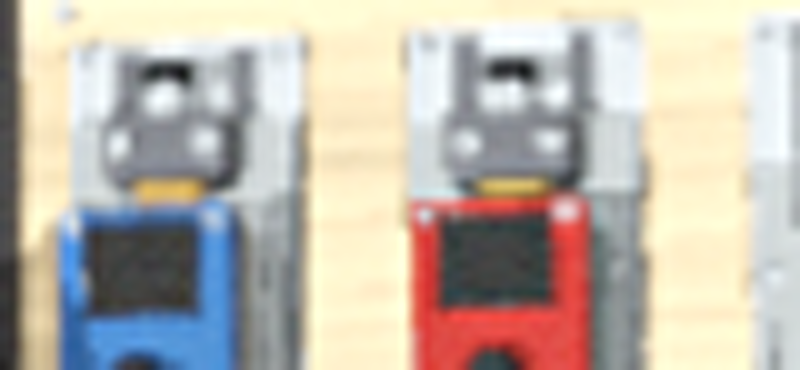

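The blue bolt is out over the heel: brass shows at (168,190) and its tail sits as on the locked red bay.

```bash
python3 -c "
from h import *
st(); print(workorder.close_job())"
```

```text
t 22.82 p [400.  420.1 250. ] rot [-180.    -0.     4.2] F [ 0.3 -0.4  0.1] gap 0.601 gf 0.0
the job is handed in; nothing more can be done
None
```

The blue standard is back in its blue-labelled bay, toe under the lip and lying flat. The catch snapped during the press and shows out over the heel in the last picture. The red and yellow standards were not touched, the gripper is clear, and the job was handed in at about 23 s.

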